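# Stop the vibration tester, clear its pots into a stack, reset the stop

### The job

Lock the vibration tester off by pushing its mushroom stop button fully down until it latches, and only then take the two parts pots off the tester's plate and set them, one after the other, without dropping them, upright and fully home inside the pot on the rubber mat, so that all three make one nested stack there. With the stack made, twist the mushroom clockwise about as far as it goes and let go of it there, so that it springs back up (do not pull it). Leave the other things on the bench where they are.

Things in the scene. Friction and masses are not known exactly. Their poses are not given: they have to be found in the camera images.
- stop_box: the stop station: grey steel box 120 x 120 x 60 mm fixed to the bench, with the mushroom stop button in the middle of its top. Origin: centre of its underside. Its place and yaw vary. It may stand left, in the middle or right
- stop_top (a point): centre of the top of the mushroom, 112 mm over the bench when up, 102 mm when pressed. The mushroom is a round cap 60 mm in diameter, axis vertical: the straight side to grip is 18 mm high (8 to 26 mm below this point), the rest a low dome; its flat underside lies 28 mm below this point, 24 mm over the box's top when up and 14 mm when pressed, with a thin stem below
- stop_press (a joint): how far the mushroom is pressed, m: 0 up, 0.010 fully down. It pushes back with about 5 N at first; past the middle of its travel it snaps down by itself and stays latched
- stop_turn (a joint): twist of the mushroom, rad: 0 at rest to 0.9 at its stop, clockwise seen from above. A spring (up to about 0.4 N m) turns it back when let go. Latched, it is pushed up again once twisted past about 0.55 rad; gripping fingers may hold it down until they open: twist to about 0.8, then let go
- shaker: the vibration tester: black base with a flat aluminium plate 140 (its x) x 190 (its y) mm, top 50 mm over the bench, fixed. Origin: centre of its underside. Two pots stand on the plate, side by side along its y axis, 90 to 115 mm apart between centres: room for fingers is along its x axis
- pot_a: one of the two grey plastic parts pots on the tester's plate (all three pots are alike), 82 mm high, 70 g, open; origin: centre of its underside. Foot 40 mm wide, 54 mm at 50 mm height; above that a straight collar 64 mm in diameter, to be gripped from outside; mouth 58 mm wide. Nested fully home, the collar rests on the other pot's rim, underside 32 mm above the other's underside
- pot_b: the other pot on the tester's plate, same as pot_a, at the plate's +y end (pot_a at its -y end)
- pot_base: the pot that stands on the rubber mat, same as pot_a; the stack is built in it and stays on the mat
- mat: black rubber mat 150 (its x) x 200 (its y) x 3 mm, fixed on the bench, origin: centre of its underside. pot_base stands on its -y half, the solder reel on its +y half
- solder_reel: bystander: reel of solder, 54 mm in diameter, 45 mm high, upright on the mat; origin: centre of its underside
- wire_reel: bystander: reel of copper wire, 42 mm in diameter, 40 mm high, upright on the bench; origin: centre of its underside
- screwdriver: bystander: black screwdriver 170 mm long lying along its x, origin at its underside
- power_brick: bystander: black power adapter 75 x 160 x 38 mm at the back; origin: centre of its underside
- circuit_board: bystander: circuit board 110 x 150 mm with parts up to 36 mm high, at the back; origin: centre of its underside
- multimeter: bystander: grey hand multimeter 150 x 75 x 34 mm, lying nearest to the robot; origin: centre of its underside
Mind the look-alikes: they are no part of the job. Leave any blue look-alike of the pot_base alone.

How it is judged:
By the outcome, as a careful person would: the job done as asked, in the order asked, and still so for the second after the job is handed in, with the robot touching nothing.
It also fails if it takes over 72 s, if anything falls off the work surface, if the arm or the gripper's body presses on something with over 40 N, if the wrist force passes 120 N, or if a joint passes its speed limit or range.

### The arm

A 6-joint arm with a two-finger parallel gripper is mounted at the origin on the work surface. World frame = base frame: x ahead of the robot, y to its left, z up, the work surface at z = 0. Lengths are in m, angles in rad, forces in N, time in s.
With the tool pointing down it reaches from about 0.4 to 0.825 m from the base axis. Payload 7 kg.
Tool frame: the origin (TCP) lies on the centre line of the jaws, within the pads' length; the fingertips stand 22 mm ahead of it and the grasp point (between the pads) lies 3 mm ahead of it; z points along the fingers, y is the line along which they close (so a half turn about z gives the same grasp; the last joint's range is limited). The gripper opens to 88 mm and grips with 3 to 60 N. Pads are 19 mm wide; open, the fingers measure 130 mm over their backs; the gripper's body (78 mm by 193 mm) begins 47 mm behind the grasp point.
Start: joints at [-0.838, 0.359, 0.012, 0, -1.224, -0.288], TCP at [0.29, -0.609, 0.249] pointing down, gripper open.
Joint ranges: [-3.07, 3.07], [-1.43, 2.12], [-1.02, 1.25], [-3.03, 1.67], [-3.05, -0], [-3.03, 3.03]. Speed limits (rad/s): [2.39, 2.39, 3.01, 3.14, 3.14, 3.14].

### API

Orientations are given as [roll, pitch, yaw] about the fixed x, y, z axes, in that order (R = Rz(yaw) Ry(pitch) Rx(roll)).
In Python, from station import arm gives the robot as it stands.
- The arm moves only by the tool arm_command, never from a script. Its argument "series" is one flat list of numbers, 7 for each row, row after row: the turn, a rotation vector about the tool's x, y, z each as a share of 90 degrees, from -1 to 1, then the shift along the tool's x, y, z each as a share of 0.1 m, from -1 to 1, then the opening, from 0 (shut) to 1 (fully open). A call has 1 to 8 rows; each row is the pose to reach, as a shift and turn from the pose commanded when the call began, along the tool's axes at that moment; what a row does not reach only later rows make up. A row lasts 1/8 s, in which the tool goes at most 62.5 mm and 10.7 degrees, less where a joint would pass 70% of its speed; a pose out of reach is approached as far as the arm can. A call with a number of a shift or a turn outside -1 to 1 is refused whole. A call with a gripper value outside its range is refused whole. The fingers move at their own pace and stop on an object; "force" is the grip in N (left out, the last holds). Time passes only in rows, so rows that repeat a pose let the fingers close. It gives the time, the measured TCP pose, the force, the opening and the grip force at its end, in the units of the state.
- arm.get_state(): the state, without advancing time (a new reading comes with each control period).
- arm.grab_frame(name): name is "scene" or "top" or "wrist"; returns the picture (400x640x3 uint8, blue, green, red); there is no depth.
- arm.camera_model(name): a dict with "fovy" (degrees; the focal length in pixels is half the picture's height over the tangent of half this angle, whatever the lens; pixels are square), "cx", "cy" (the principal point, pixels), "pose" (4x4, takes a point from camera to world coordinates). Camera axes: x right, y down, z forward; pixel columns grow to the right and rows downward; lengths in m; the calibration is good to about 2 mm. A picture is of the moment at which its call begins: read the wrist's pose just before it. camera_model takes no time and is no camera call; for the wrist camera it gives the pose at the moment of the call.
- arm.job_done(): hands the job in; it is judged then, once.
The state is a dict: "t": time; "q": joint angles; "qd": joint speeds; "joint_efforts": joint torques, N m; "eef_pos": TCP position; "ee_rot": TCP orientation; "force": force on the tool from outside, world axes, zero at the start; "moment": the same for the moment, N m; "width": finger opening in m; "gripper_force": force on a finger pad.
Only numpy, scipy, OpenCV 4.12 (cv2) and the standard library are available. Lean on these libraries where they do the work, as an engineer would, in place of code of your own. Each camera call takes 0.05 s, during which the arm holds its last target. There are 200 camera calls.

## Working session

There is one attempt and no reset: what is moved stays moved. The work goes in short steps, Python scripts to look and compute and a tool call to move; the robot and the scene stay as the last step left them, time stands still between calls to the robot, and variables do not carry over. Pictures are saved under pics/ and viewed, at most 10 in all, crops included, and the job is handed in when it is done.

Besides the shell and the picture viewer there is one more tool, called after "Call:" by a JSON object that holds its "method" and its "body", one argument or row to a line. arm_command: Moves the arm, as the interface text tells. Its arguments: {"type":"object","properties":{"series":{"type":"array"},"force":{"type":"number"}},"required":["series"]}

```bash
mkdir -p pics; ls
python3 - <<'E'
from station import arm
import cv2,numpy as np
for n in("scene","top"):
    f=arm.grab_frame(n); cv2.imwrite(f"pics/{n}0.png",f)
    m=arm.camera_model(n); print(n,m["fovy"],m["cx"],m["cy"],np.round(m["pose"],3).tolist(), [k for k in m])
s=arm.get_state(); print(s)
E
```

```text
pics
scene 54.50593449043315 319.4091538403424 201.11358748871464 [[-0.43, 0.694, -0.578, 1.066], [0.903, 0.328, -0.278, 0.339], [-0.003, -0.641, -0.768, 0.844], [0.0, 0.0, 0.0, 1.0]] ['fovy', 'cx', 'cy', 'pose']
top 54.56853909484029 320.0871733988813 191.6820750149324 [[-0.029, -0.994, 0.105, 0.415], [-0.999, 0.032, 0.029, 0.044], [-0.032, -0.104, -0.994, 1.092], [0.0, 0.0, 0.0, 1.0]] ['fovy', 'cx', 'cy', 'pose']
{'t': 0.1, 'q': array([-8.37900187e-01,  3.59333531e-01,  1.11750283e-02, -2.89409343e-04,
       -1.22408504e+00, -2.88100310e-01]), 'qd': array([ 0.00130811, -0.00289507,  0.0023967 ,  0.00156879, -0.00064947,
       -0.00210483]), 'joint_efforts': array([-1.09328197e-03, -5.84163702e+01,  2.93750900e+01,  7.01542899e+00,
        1.01918538e-02, -5.50750144e-05]), 'eef_pos': array([ 0.29024655, -0.60898462,  0.24771866]), 'ee_rot': array([ 3.14012777e+00, -1.50369753e-04, -2.69689525e+00]), 'force': array([ 0.00336888,  0.56257701, -0.39621167]), 'moment': array([ 0.03830243, -0.02791019, -0.0295522 ]), 'gripper_force': 0.0, 'width': 0.08738465176422454}
```

View pics/top0.png

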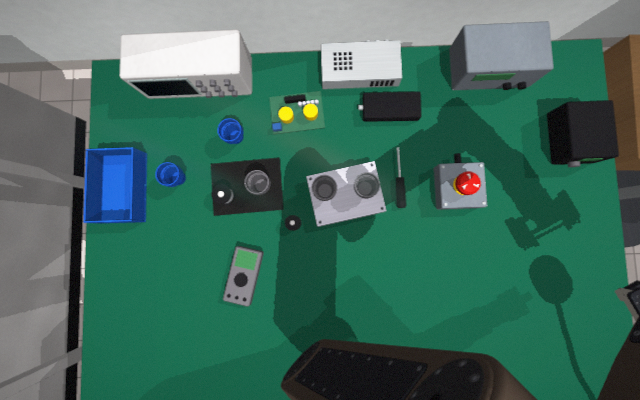

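View pics/scene0.png

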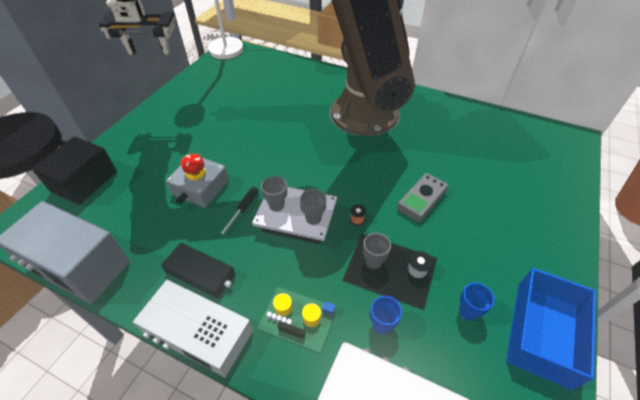

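Top view: the mushroom is at (467,183), the two plate pots at (324,188) and (367,187), and the grey pot on the black mat at (257,181), with the solder reel beside it at (222,193). The blue cups at (230,130) and (170,175) are look-alikes: blue and off the mat, so they stay put. The scene view shows the same: red (193,165), plate pots (274,190) and (313,205), base pot (376,250). I'll confirm with one enlarged crop.

```bash
cat > h.py <<'E'
import numpy as np,cv2
from station import arm
def K(m):
    f=200/np.tan(np.radians(m["fovy"])/2); return f,m["cx"],m["cy"]
def ray(m,p):
    f,cx,cy=K(m); P=np.array(m["pose"]); d=P[:3,:3]@np.array([(p[0]-cx)/f,(p[1]-cy)/f,1]); return P[:3,3],d/np.linalg.norm(d)
def onplane(m,p,z):
    o,d=ray(m,p); return o+d*(z-o[2])/d[2]
def tri(obs):
    A=np.zeros((3,3));b=np.zeros(3)
    for m,p in obs:
        o,d=ray(m,p);M=np.eye(3)-np.outer(d,d);A+=M;b+=M@o
    x=np.linalg.solve(A,b); return x,[np.linalg.norm(np.cross(x-ray(m,p)[0],ray(m,p)[1])) for m,p in obs]
def proj(m,X):
    f,cx,cy=K(m);P=np.array(m["pose"]);c=P[:3,:3].T@(np.array(X)-P[:3,3]);return np.array([cx+f*c[0]/c[2],cy+f*c[1]/c[2]])
E
python3 - <<'E'
import cv2,numpy as np
from h import *
t=cv2.imread("pics/top0.png");s=cv2.imread("pics/scene0.png")
for n,f in(("top",t),("scene",s)):
    h=cv2.cvtColor(f,cv2.COLOR_BGR2HSV)
    m=(((h[...,0]<8)|(h[...,0]>172))&(h[...,1]>150)&(h[...,2]>90)).astype(np.uint8)
    c=max(cv2.findContours(m,0,2)[0],key=cv2.contourArea);print(n,"red",cv2.contourArea(c),cv2.boundingRect(c),cv2.minEnclosingCircle(c))
a=cv2.resize(t[150:225,205:405],None,fx=4,fy=4,interpolation=2)
b=cv2.resize(s[165:290,240:440],None,fx=4,fy=4,interpolation=2)[:300]
b=cv2.resize(s[170:280,240:440],None,fx=4,fy=4,interpolation=2)
b=b[:,:800]
out=np.vstack([a,cv2.resize(b,(545,300))[:, :545] if 0 else b[:300]])
cv2.imwrite("pics/crop1.png",out)
E
```

```text
top red 390.5 (456, 172, 24, 23) ((467.5, 183.0), 12.175895690917969)
scene red 297.0 (181, 154, 22, 20) ((191.73287963867188, 163.1849365234375), 10.953117370605469)
```

View pics/crop1.png

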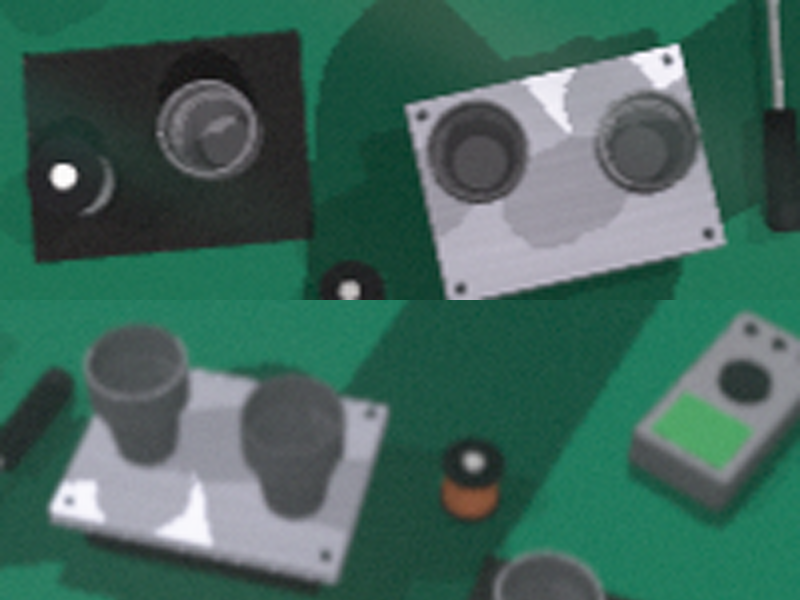

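The crop confirms the three grey pots: in the top view, rims at (324,187) and (366,185) on the plate and (257,182) on the mat. The nearest other round things are the dark reels.

Run:
```python
from h import *
T=arm.camera_model("top");S=arm.camera_model("scene")
for n,a,b in(("b",(324.2,187.4),(312.9,198.1)),("a",(366.2,185.1),(273.9,184.9)),("base",(257.1,181.9),(376.9,241)),("red",(467.5,183.),(191.7,163.2))):
    print(n,*tri([(T,a),(S,b)]),onplane(T,a,.132 if n in"ab" else .085 if n=="base" else .1))
f=lambda u,v:((u+.5)/4-.5+205,(v+.5)/4-.5+150)
c=[onplane(T,f(*p),.05)[:2] for p in((408,104),(680,44),(726,243),(447,303))];c=np.array(c)
print(c.mean(0),c.tolist())
W=arm.camera_model("wrist");s=arm.get_state();from scipy.spatial.transform import Rotation as R
P=W["pose"];Rt=R.from_euler("xyz",s["ee_rot"]).as_matrix();print(Rt.T@(P[:3,3]-s["eef_pos"]),Rt.T@P[:3,:3],W["fovy"])
```

```text
b [0.5270976 0.0618012 0.1303704] [np.float64(0.0007536742064894852), np.float64(0.0007536742064894629)] [0.52722828 0.06108962 0.132     ]
a [ 0.52982043 -0.04368246  0.13068378] [np.float64(0.0001158822640683668), np.float64(0.00011588226406838387)] [ 0.52960959 -0.04345897  0.132     ]
base [0.55167146 0.23822454 0.09120913] [np.float64(0.0013416935919219886), np.float64(0.0013416935919218739)] [0.55298712 0.2381515  0.085     ]
red [ 0.5308648  -0.30502463  0.09687148] [np.float64(0.00010499307256232624), np.float64(0.00010499307256233639)] [ 0.53044597 -0.3038313   0.1       ]
[0.52016348 0.00455492] [[0.570536926348334, 0.10935646905515242], [0.6054911375092399, -0.07644842023901811], [0.46957723950856256, -0.10124806150795185], [0.4350486173727156, 0.08655967958889337]]
[ 0.07333551  0.00058994 -0.13624458] [[ 2.02172823e-03 -9.62443197e-01 -2.71475606e-01]
 [ 9.99997869e-01  2.05911105e-03  1.47145837e-04]
 [ 4.17378910e-04 -2.71475325e-01  9.62445309e-01]] 70.0048526327996
```

```bash
cat >> h.py <<'E'
from scipy.spatial.transform import Rotation as R
def nxt(x,y,z,yaw=-79.3):
    s=arm.get_state();Q=R.from_euler("xyz",s["ee_rot"])
    d=Q.inv().apply(np.array([x,y,z])-s["eef_pos"])/.1
    w=(Q.inv()*R.from_euler("xyz",[np.pi,0,np.radians(yaw)])).as_rotvec()/(np.pi/2)
    print("t",round(s["t"],2),"pos",s["eef_pos"].round(4),"F",s["force"].round(1),"w",round(s["width"],4),"| turn",w.round(3),"shift",d.round(3))
E
python3 -c "
from h import *
nxt(.531,-.305,.2)"
```

```text
t 0.1 pos [ 0.2902 -0.609   0.2477] F [ 0.   0.6 -0.4] w 0.0874 | turn [ 0.001  0.001 -0.836] shift [-3.481  1.708  0.479]
```

Call:
{"method": "arm_command", "body": {
  "series": [0, 0, 0, -0.5, 0.25, 0, 0.5, 0, 0, 0, -1, 0.5, 0, 0, 0, 0, 0, -1, 0.5, 0, 0],
  "force": 20
}}

```text
t: 0.48
eef_pos: [0.3611, -0.5186, 0.2486]
ee_rot: [3.141, 0.0, -2.693]
force: [-1.1, -0.4, -0.1]
width: 0.0631
gripper_force: 0.0
```

Call:
{"method": "arm_command", "body": {
  "series": [0, 0, 0, -0.5, 0.25, 0, 0, 0, 0, 0, -1, 0.5, 0, 0]
}}

```text
t: 0.72
eef_pos: [0.428, -0.4325, 0.2481]
ee_rot: [3.141, -0.0, -2.699]
force: [1.5, -0.3, 0.4]
width: 0.0433
gripper_force: 0.0
```

Call:
{"method": "arm_command", "body": {
  "series": [0, 0, 0, -0.5, 0.25, 0, 0, 0, 0, 0, -1, 0.5, 0, 0]
}}

```text
t: 0.98
eef_pos: [0.4972, -0.3438, 0.2484]
ee_rot: [3.141, -0.0, -2.697]
force: [1.7, -0.9, 0.6]
width: 0.0234
gripper_force: 0.0
```

Call:
{"method": "arm_command", "body": {
  "series": [0, 0, -0.12, -0.3, 0.15, 0, 0, 0, 0, -0.23, -0.4, 0.2, 0, 0, 0, 0, -0.35, -0.48, 0.2, 0, 0, 0, 0, -0.47, -0.48, 0.2, 0.1, 0, 0, 0, -0.59, -0.48, 0.2, 0.2, 0, 0, 0, -0.7, -0.48, 0.2, 0.3, 0, 0, 0, -0.83, -0.48, 0.2, 0.3, 0, 0, 0, -0.835, -0.48, 0.2, 0.3, 0]
}}

```text
t: 1.98
eef_pos: [0.5311, -0.3066, 0.2181]
ee_rot: [3.141, 0.0, -1.386]
force: [-0.3, 0.2, -0.2]
width: 0.0004
gripper_force: 0.0
```

Run:
```python
from h import *
nxt(.531,-.305,.2)
W=arm.camera_model("wrist");f=arm.grab_frame("wrist");cv2.imwrite("pics/w1.png",f);nxt(.531,-.305,.2)
print(proj(W,[.531,-.305,.104]))
h=cv2.cvtColor(f,cv2.COLOR_BGR2HSV)
m=(((h[...,0]<8)|(h[...,0]>172))&(h[...,1]>150)&(h[...,2]>90)).astype(np.uint8)
c=max(cv2.findContours(m,0,2)[0],key=cv2.contourArea);(u,v),r=cv2.minEnclosingCircle(c);print(u,v,r,cv2.boundingRect(c),onplane(W,(u,v),.1))
```

```text
t 1.98 pos [ 0.5311 -0.3066  0.2181] F [-0.3  0.2 -0.2] w 0.0004 | turn [ 0.001  0.    -0.001] shift [-0.016 -0.002  0.181]
t 2.02 pos [ 0.5312 -0.3066  0.2183] F [ 0.4  0.4 -0.5] w 0.0007 | turn [ 0.     0.    -0.002] shift [-0.016 -0.001  0.183]
[319.52060851 205.34328103]
321.1241149902344 203.0719451904297 32.321414947509766 (290, 172, 63, 62) [ 0.52974261 -0.30626897  0.1       ]
```

View pics/w1.png

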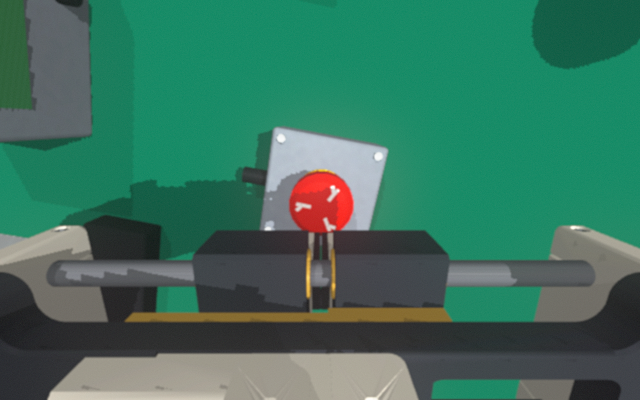

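Wrist view: the mushroom is centred at (321,203), with the closed fingers right above it. Red-cap rays put it at (0.530, -0.306).

Call:
{"method": "arm_command", "body": {
  "series": [0, 0, 0, 0, 0.01, 0.4, 0, 0, 0, 0, 0, 0.01, 0.75, 0, 0, 0, 0, 0, 0.01, 0.83, 0, 0, 0, 0, 0, 0.01, 0.87, 0, 0, 0, 0, 0, 0.01, 0.9, 0, 0, 0, 0, 0, 0.01, 0.92, 0, 0, 0, 0, 0, 0.01, 0.93, 0, 0, 0, 0, 0, 0.01, 0.93, 0]
}}

```text
t: 3.02
eef_pos: [0.5306, -0.3063, 0.1258]
ee_rot: [-3.141, -0.0, -1.385]
force: [-0.0, 0.2, 0.5]
width: 0.0005
gripper_force: 0.0
```

Call:
{"method": "arm_command", "body": {
  "series": [0, 0, 0, 0, 0, 0.01, 0, 0, 0, 0, 0, 0, 0.02, 0, 0, 0, 0, 0, 0, 0.03, 0, 0, 0, 0, 0, 0, 0.03, 0]
}}

```text
t: 3.52
eef_pos: [0.5308, -0.3065, 0.1242]
ee_rot: [-3.141, -0.001, -1.385]
force: [-2.5, 2.0, 10.6]
width: 0.0004
gripper_force: 5.4
```

Call:
{"method": "arm_command", "body": {
  "series": [0, 0, 0, 0, 0, -0.5, 0, 0, 0, 0, 0, 0, -1, 0, 0, 0, 0, -0.5, 0, -1, 1, 0, 0, 0, -1, 0, -1, 1]
}}

```text
t: 4.03
eef_pos: [0.5118, -0.2073, 0.223]
ee_rot: [-3.14, -0.0, -1.387]
force: [1.2, 1.4, -1.2]
width: 0.0152
gripper_force: 0.0
```

Call:
{"method": "arm_command", "body": {
  "series": [0, 0, 0, -0.5, -0.2, 0, 1, 0, 0, 0, -1, -0.5, 0, 1, 0, 0, 0, -1, -0.5, 0, 1]
}}

```text
t: 4.4
eef_pos: [0.5438, -0.0973, 0.2227]
ee_rot: [-3.141, 0.0, -1.381]
force: [-0.5, -0.4, -0.0]
width: 0.045
gripper_force: 0.0
```

Run:
```python
from h import *
nxt(.53,-.044,.215)
z=[]
for n in("scene","top"):
    f=arm.grab_frame(n);h=cv2.cvtColor(f,cv2.COLOR_BGR2HSV)
    m=(((h[...,0]<8)|(h[...,0]>172))&(h[...,1]>150)&(h[...,2]>90)).astype(np.uint8)
    c=max(cv2.findContours(m,0,2)[0],key=cv2.contourArea);p=cv2.minEnclosingCircle(c);print(n,cv2.contourArea(c),p);z.append((arm.camera_model(n),p[0]))
print(tri(z))
```

```text
t 4.4 pos [ 0.5438 -0.0973  0.2227] F [-0.5 -0.4 -0. ] w 0.045 | turn [-0.001  0.     0.002] shift [-0.55   0.035  0.077]
scene 259.5 ((192.5613555908203, 166.24232482910156), 10.796857833862305)
top 404.0 ((466.1869201660156, 183.2429962158203), 12.250238418579102)
(array([ 0.53153666, -0.3053737 ,  0.08565889]), [np.float64(9.500273190702827e-05), np.float64(9.500273190705435e-05)])
```

The mushroom sits 11 mm lower, so it's latched. Next I go over pot_a and take a close look.

Call:
{"method": "arm_command", "body": {
  "series": [0, 0, 0, -0.3, 0.02, 0.04, 1, 0, 0, 0, -0.55, 0.03, 0.07, 1, 0, 0, 0, -0.55, 0.03, 0.07, 1, 0, 0, 0, -0.55, 0.03, 0.07, 1]
}}

```text
t: 5.0
eef_pos: [0.5295, -0.048, 0.2157]
ee_rot: [-3.142, -0.0, -1.386]
force: [0.2, -0.5, -0.7]
width: 0.0865
gripper_force: 0.0
```

Run:
```python
from h import *
nxt(.53,-.044,.118)
W=arm.camera_model("wrist");f=arm.grab_frame("wrist")
print(proj(W,[.53,-.044,.132]),proj(W,[.53,-.044,.05]),proj(W,[.527,.0615,.132]))
cv2.imwrite("pics/w2.png",f)
```

```text
t 5.0 pos [ 0.5295 -0.048   0.2157] F [ 0.2 -0.5 -0.7] w 0.0865 | turn [-0.    -0.    -0.001] shift [-0.039 -0.012  0.977]
[318.22761837 218.66510872] [318.89906974 194.00780254] [300.20152496 326.83858391]
```

View pics/w2.png

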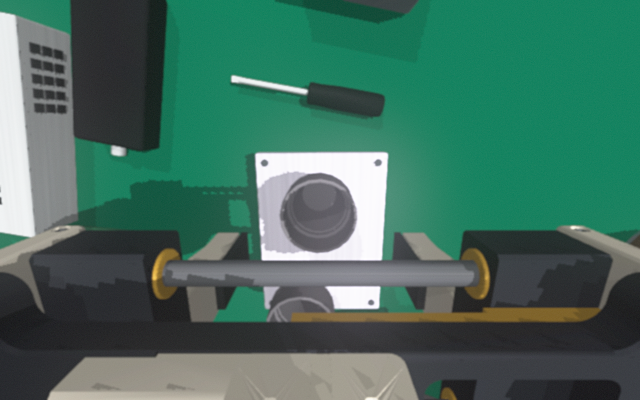

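Wrist view: the pot_a rim is centred near (319,217), between the open fingers, and the plate edges are vertical, so the yaw is right. Descend and grip.

Call:
{"method": "arm_command", "body": {
  "series": [0, 0, 0, -0.04, -0.01, 0.4, 1, 0, 0, 0, -0.04, -0.01, 0.8, 1, 0, 0, 0, -0.04, -0.01, 0.96, 1, 0, 0, 0, -0.04, -0.01, 0.96, 1, 0, 0, 0, -0.04, -0.01, 0.96, 0.6, 0, 0, 0, -0.04, -0.01, 0.96, 0.6, 0, 0, 0, -0.04, -0.01, 0.96, 0.6, 0, 0, 0, -0.04, -0.01, 0.96, 0.6],
  "force": 15
}}

```text
t: 6.05
eef_pos: [0.5302, -0.0428, 0.1203]
ee_rot: [-3.14, -0.0, -1.385]
force: [-0.7, -0.2, 3.6]
width: 0.0624
gripper_force: 14.9
```

```bash
python3 -c "
from h import *
nxt(.53,-.044,.120)"
```

```text
t 6.05 pos [ 0.5302 -0.0428  0.1203] F [-0.7 -0.2  3.6] w 0.0624 | turn [-0.001 -0.    -0.001] shift [0.011 0.004 0.003]
```

Call:
{"method": "arm_command", "body": {
  "series": [0, 0, 0, 0, 0, -0.1, 0.55, 0, 0, 0, 0, 0, -0.4, 0.55, 0, 0, 0, 0, 0, -0.7, 0.55, 0, 0, 0, 0, 0, -1, 0.55, 0, 0, 0, 0, 0, -1, 0.55],
  "force": 20
}}

```text
t: 6.68
eef_pos: [0.5311, -0.0426, 0.2226]
ee_rot: [-3.137, -0.0, -1.385]
force: [-0.4, 0.1, -1.1]
width: 0.0628
gripper_force: 19.9
```

```bash
python3 -c "
from h import *
nxt(.552,.238,.230)"
```

```text
t 6.67 pos [ 0.5311 -0.0426  0.2226] F [-0.4  0.1 -1.1] w 0.0628 | turn [-0.003 -0.    -0.   ] shift [-2.719 -0.725 -0.07 ]
```

Call:
{"method": "arm_command", "body": {
  "series": [0, 0, 0, -0.3, -0.08, 0, 0.55, 0, 0, 0, -0.6, -0.16, -0.05, 0.55, 0, 0, 0, -0.9, -0.24, -0.07, 0.55]
}}

```text
t: 7.05
eef_pos: [0.5364, 0.0508, 0.2263]
ee_rot: [3.141, 0.0, -1.386]
force: [1.0, 0.3, -0.1]
width: 0.0628
gripper_force: 19.9
```

Run:
```python
from h import *
T=arm.camera_model("top");S=arm.camera_model("scene")
t=arm.grab_frame("top");s=arm.grab_frame("scene")
th=np.linspace(0,2*np.pi,200)
def ov(m,f,box,k=8):
    x0,y0,x1,y1=box;g=cv2.resize(f[y0:y1,x0:x1],None,fx=k,fy=k,interpolation=2)
    for X,r,z in((.5525,.032,.085),):
        p=np.array([proj(m,[X+r*np.cos(a),.238+r*np.sin(a),z]) for a in th])
        for u,v in p[::8]: cv2.circle(g,(int((u+.5-x0)*k),int((v+.5-y0)*k)),1,(0,0,255),-1)
    return g
a=ov(T,t,(232,157,282,207));b=ov(S,s,(351,220,401,275))
h=min(len(a),len(b));cv2.imwrite("pics/base.png",np.hstack([a[:h],b[:h]]))
```

```text
(no output)
```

View pics/base.png

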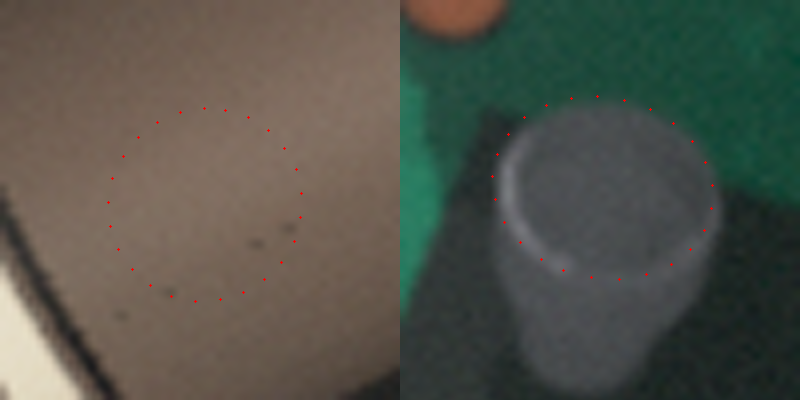

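The top view is blocked by the arm. In the scene view the rim sits about 0.7 px right of my prediction (roughly 1.5 mm). I'll overshoot so the wrist camera can see the base pot.

Call:
{"method": "arm_command", "body": {
  "series": [0, 0, 0, -0.5, -0.11, 0, 0.55, 0, 0, 0, -1, -0.22, 0, 0.55]
}}

```text
t: 7.4
eef_pos: [0.5395, 0.1528, 0.2261]
ee_rot: [3.141, -0.0, -1.387]
force: [0.4, 0.6, -0.2]
width: 0.0629
gripper_force: 19.9
```

Call:
{"method": "arm_command", "body": {
  "series": [0, 0, 0, -0.5, -0.11, 0, 0.55, 0, 0, 0, -1, -0.22, 0, 0.55]
}}

```text
t: 7.65
eef_pos: [0.5426, 0.2557, 0.226]
ee_rot: [3.141, -0.0, -1.385]
force: [0.2, -0.1, 0.4]
width: 0.0624
gripper_force: 19.9
```

Call:
{"method": "arm_command", "body": {
  "series": [0, 0, 0, -0.4, -0.11, 0, 0.55, 0, 0, 0, -0.8, -0.22, 0, 0.55, 0, 0, 0, -0.8, -0.22, 0, 0.55]
}}

```text
t: 8.02
eef_pos: [0.5496, 0.3393, 0.225]
ee_rot: [3.14, -0.001, -1.383]
force: [-0.0, 0.0, -0.8]
width: 0.0626
gripper_force: 19.9
```

Run:
```python
from h import *
nxt(.552,.239,.21)
W=arm.camera_model("wrist");f=arm.grab_frame("wrist")
th=np.linspace(0,2*np.pi,25);k=4;c=proj(W,[.5525,.239,.085]);x0,y0=int(c[0])-60,max(int(c[1])-75,0)
print(c,x0,y0);g=cv2.resize(f[y0:y0+140,x0:x0+130],None,fx=k,fy=k,interpolation=2)
for a in th:
    u,v=proj(W,[.5525+.032*np.cos(a),.239+.032*np.sin(a),.085]);cv2.circle(g,(int((u+.5-x0)*k),int((v+.5-y0)*k)),2,(0,0,255),-1)
cv2.imwrite("pics/w3.png",g)
```

```text
t 8.03 pos [0.5496 0.3393 0.225 ] F [-0.   0.  -0.8] w 0.0626 | turn [ 0.001 -0.001  0.001] shift [0.99  0.163 0.151]
[337.33165038  90.87251132] 277 15
```

View pics/w3.png

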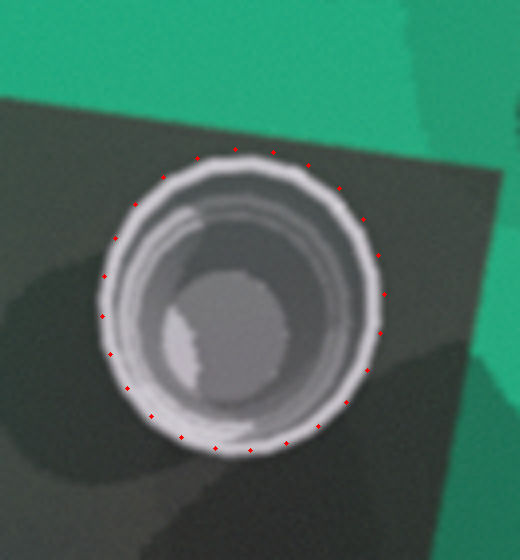

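The rim ray from the wrist puts the base at about (0.553, 0.240), matching the scene view. Moving above it.

Call:
{"method": "arm_command", "body": {
  "series": [0, 0, 0, 0.5, 0.07, 0, 0.55, 0, 0, 0, 0.97, 0.15, 0.1, 0.55, 0, 0, 0, 0.97, 0.15, 0.15, 0.55, 0, 0, 0, 0.97, 0.15, 0.15, 0.55]
}}

```text
t: 8.57
eef_pos: [0.553, 0.2381, 0.2114]
ee_rot: [3.141, -0.0, -1.387]
force: [0.4, 0.3, -0.6]
width: 0.0623
gripper_force: 19.9
```

Run:
```python
from h import *
nxt(.553,.241,.1053)
```

```text
t 8.57 pos [0.553  0.2381 0.2114] F [ 0.4  0.3 -0.6] w 0.0623 | turn [ 0.    -0.    -0.002] shift [-0.029 -0.006  1.061]
```

Call:
{"method": "arm_command", "body": {
  "series": [0, 0, 0, -0.03, 0, 0.25, 0.55, 0, 0, 0, -0.03, 0, 0.5, 0.55, 0, 0, 0, -0.03, 0, 0.7, 0.55, 0, 0, 0, -0.03, 0, 0.85, 0.55, 0, 0, 0, -0.03, 0, 0.92, 0.55, 0, 0, 0, -0.03, 0, 0.97, 0.55, 0, 0, 0, -0.03, 0, 1, 0.55, 0, 0, 0, -0.03, 0, 1, 0.55]
}}

```text
t: 9.57
eef_pos: [0.5527, 0.2423, 0.1118]
ee_rot: [-3.141, 0.0, -1.385]
force: [0.4, 0.1, -1.6]
width: 0.0627
gripper_force: 19.9
```

Run:
```python
from h import *
nxt(.553,.241,.1053)
```

```text
t 9.57 pos [0.5527 0.2423 0.1118] F [ 0.4  0.1 -1.6] w 0.0627 | turn [-0.     0.    -0.001] shift [ 0.013 -0.001  0.065]
```

Call:
{"method": "arm_command", "body": {
  "series": [0, 0, 0, 0.01, 0, 0.02, 0.55, 0, 0, 0, 0.01, 0, 0.04, 0.55, 0, 0, 0, 0.01, 0, 0.06, 0.55, 0, 0, 0, 0.01, 0, 0.07, 0.55, 0, 0, 0, 0.01, 0, 0.07, 0.55]
}}

```text
t: 10.2
eef_pos: [0.5531, 0.2416, 0.1053]
ee_rot: [-3.14, 0.0, -1.385]
force: [-1.3, 1.2, 5.6]
width: 0.0629
gripper_force: 20.0
```

Contact came at exactly the expected home height. Release gently and retreat.

Call:
{"method": "arm_command", "body": {
  "series": [0, 0, 0, 0, 0, 0, 0.78, 0, 0, 0, 0, 0, 0, 0.88, 0, 0, 0, 0, 0, 0, 1, 0, 0, 0, 0, 0, 0, 1, 0, 0, 0, 0, 0, -0.1, 1, 0, 0, 0, 0, 0, -0.4, 1, 0, 0, 0, 0, 0, -0.8, 1, 0, 0, 0, 0, 0, -1, 1]
}}

```text
t: 11.2
eef_pos: [0.5536, 0.2417, 0.2078]
ee_rot: [-3.138, 0.001, -1.385]
force: [-0.1, -0.8, 0.1]
width: 0.0876
gripper_force: 0.0
```

Call:
{"method": "arm_command", "body": {
  "series": [0, 0, 0, 0.4, 0.1, -0.1, 1, 0, 0, 0, 0.9, 0.2, -0.15, 1]
}}

```text
t: 11.45
eef_pos: [0.5499, 0.1489, 0.2211]
ee_rot: [-3.14, 0.001, -1.383]
force: [0.6, -0.4, -0.2]
width: 0.0876
gripper_force: 0.0
```

Run:
```python
from h import *
nxt(.527,.0615,.215)
f=arm.grab_frame("scene");cv2.imwrite("pics/s2.png",cv2.resize(f[150:300,290:450],None,fx=3,fy=3,interpolation=2))
S=arm.camera_model("scene");print((proj(S,[.553,.2405,.117])-[290,150])*3,(proj(S,[.527,.0615,.132])-[290,150])*3)
```

```text
t 11.45 pos [0.5499 0.1489 0.2211] F [ 0.6 -0.4 -0.2] w 0.0876 | turn [-0.001  0.     0.001] shift [0.816 0.388 0.06 ]
[264.9073982  256.27586455] [ 67.44556659 142.75574633]
```

View pics/s2.png

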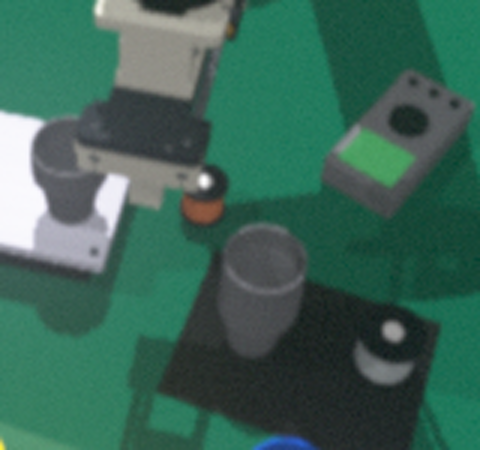

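The scene crop shows pot_a nested upright: rim centre at (264,258) against a predicted (265,256). pot_b still stands at (67,145). Going for pot_b.

Call:
{"method": "arm_command", "body": {
  "series": [0, 0, 0, 0.4, 0.2, 0, 1, 0, 0, 0, 0.82, 0.39, 0.06, 1, 0, 0, 0, 0.82, 0.39, 0.06, 1, 0, 0, 0, 0.82, 0.39, 0.06, 1]
}}

```text
t: 12.0
eef_pos: [0.5269, 0.0614, 0.2144]
ee_rot: [-3.14, 0.0, -1.386]
force: [0.8, 0.3, -0.2]
width: 0.0882
gripper_force: 0.0
```

Run:
```python
from h import *
nxt(.527,.0615,.12)
W=arm.camera_model("wrist");f=arm.grab_frame("wrist")
th=np.linspace(0,2*np.pi,25);k=4;c=proj(W,[.527,.0615,.132]);x0,y0=int(c[0])-65,int(c[1])-75
g=cv2.resize(f[y0:y0+140,x0:x0+130],None,fx=k,fy=k,interpolation=2)
for a in th:
    u,v=proj(W,[.527+.032*np.cos(a),.0615+.032*np.sin(a),.132]);cv2.circle(g,(int((u+.5-x0)*k),int((v+.5-y0)*k)),2,(0,0,255),-1)
cv2.imwrite("pics/w4.png",g)
```

```text
t 12.0 pos [0.5269 0.0614 0.2144] F [ 0.8  0.3 -0.2] w 0.0882 | turn [-0.001  0.    -0.001] shift [-0.001  0.     0.944]
```

View pics/w4.png

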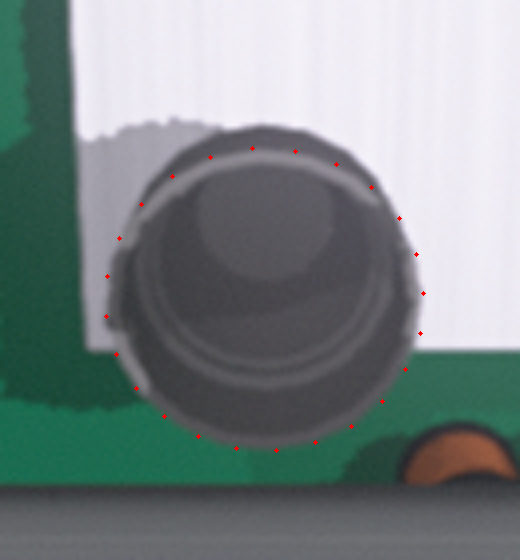

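The overlay matches the rim to under 1 mm. Descend and grip.

Call:
{"method": "arm_command", "body": {
  "series": [0, 0, 0, 0, 0, 0.4, 1, 0, 0, 0, 0, 0, 0.8, 1, 0, 0, 0, 0, 0, 0.94, 1, 0, 0, 0, 0, 0, 0.94, 1, 0, 0, 0, 0, 0, 0.94, 0.6, 0, 0, 0, 0, 0, 0.94, 0.55, 0, 0, 0, 0, 0, 0.94, 0.55, 0, 0, 0, 0, 0, 0.94, 0.55],
  "force": 20
}}

```text
t: 13.05
eef_pos: [0.5271, 0.0615, 0.1205]
ee_rot: [-3.14, 0.0, -1.385]
force: [-1.1, 0.3, 5.3]
width: 0.0644
gripper_force: 20.0
```

Call:
{"method": "arm_command", "body": {
  "series": [0, 0, 0, 0, 0, 0, 0.55, 0, 0, 0, 0, 0, -0.2, 0.55, 0, 0, 0, 0, 0, -0.5, 0.55, 0, 0, 0, 0, 0, -0.8, 0.55, 0, 0, 0, 0, 0, -1, 0.55, 0, 0, 0, 0, 0, -1, 0.55]
}}

```text
t: 13.8
eef_pos: [0.5271, 0.0615, 0.2209]
ee_rot: [-3.139, 0.001, -1.385]
force: [0.0, 1.2, -0.7]
width: 0.0647
gripper_force: 20.0
```

```bash
python3 -c "
from h import *
nxt(.553,.241,.215)"
```

```text
t 13.8 pos [0.5271 0.0615 0.2209] F [ 0.   1.2 -0.7] w 0.0647 | turn [-0.002  0.    -0.001] shift [-1.716 -0.586  0.062]
```

Call:
{"method": "arm_command", "body": {
  "series": [0, 0, 0, -0.4, -0.14, 0, 0.55, 0, 0, 0, -0.86, -0.29, 0, 0.55, 0, 0, 0, -0.86, -0.29, 0, 0.55]
}}

```text
t: 14.18
eef_pos: [0.539, 0.1534, 0.2179]
ee_rot: [3.14, -0.0, -1.383]
force: [0.2, -0.4, -2.4]
width: 0.0649
gripper_force: 20.0
```

Call:
{"method": "arm_command", "body": {
  "series": [0, 0, 0, -0.4, -0.14, 0, 0.55, 0, 0, 0, -0.85, -0.29, 0, 0.55, 0, 0, 0, -0.85, -0.29, 0, 0.55, 0, 0, 0, -0.85, -0.29, 0, 0.55]
}}

```text
t: 14.68
eef_pos: [0.5513, 0.2394, 0.2183]
ee_rot: [3.139, -0.001, -1.385]
force: [0.1, -0.5, -0.8]
width: 0.0645
gripper_force: 20.0
```

```bash
python3 -c "
from h import *
nxt(.553,.2405,.1375)"
```

```text
t 14.68 pos [0.5513 0.2394 0.2183] F [ 0.1 -0.5 -0.8] w 0.0645 | turn [ 0.001 -0.001 -0.001] shift [-0.009 -0.021  0.808]
```

Call:
{"method": "arm_command", "body": {
  "series": [0, 0, 0, -0.01, -0.02, 0.2, 0.55, 0, 0, 0, -0.01, -0.02, 0.35, 0.55, 0, 0, 0, -0.01, -0.02, 0.5, 0.55, 0, 0, 0, -0.01, -0.02, 0.6, 0.55, 0, 0, 0, -0.01, -0.02, 0.68, 0.55, 0, 0, 0, -0.01, -0.02, 0.73, 0.55, 0, 0, 0, -0.01, -0.02, 0.75, 0.55, 0, 0, 0, -0.01, -0.02, 0.75, 0.55]
}}

```text
t: 15.68
eef_pos: [0.5538, 0.2415, 0.1447]
ee_rot: [-3.142, -0.0, -1.385]
force: [-0.1, -0.3, -1.0]
width: 0.0647
gripper_force: 20.0
```

```bash
python3 -c "
from h import *
nxt(.553,.2405,.1375)"
```

```text
t 15.68 pos [0.5538 0.2415 0.1447] F [-0.1 -0.3 -1. ] w 0.0647 | turn [-0.    -0.    -0.001] shift [0.008 0.009 0.072]
```

Call:
{"method": "arm_command", "body": {
  "series": [0, 0, 0, 0.01, 0.01, 0.02, 0.55, 0, 0, 0, 0.01, 0.01, 0.04, 0.55, 0, 0, 0, 0.01, 0.01, 0.06, 0.55, 0, 0, 0, 0.01, 0.01, 0.075, 0.55, 0, 0, 0, 0.01, 0.01, 0.075, 0.55]
}}

```text
t: 16.3
eef_pos: [0.553, 0.2403, 0.1375]
ee_rot: [-3.141, -0.0, -1.385]
force: [-1.9, -0.5, 3.8]
width: 0.0646
gripper_force: 20.0
```

Seated, with light contact at the right height. Release, retreat and check.

Call:
{"method": "arm_command", "body": {
  "series": [0, 0, 0, 0, 0, 0, 0.78, 0, 0, 0, 0, 0, 0, 0.88, 0, 0, 0, 0, 0, 0, 1, 0, 0, 0, 0, 0, 0, 1, 0, 0, 0, 0, 0, -0.1, 1, 0, 0, 0, 0, 0, -0.4, 1, 0, 0, 0, 0, 0, -0.8, 1, 0, 0, 0, 0, 0, -1, 1]
}}

```text
t: 17.3
eef_pos: [0.5538, 0.2407, 0.2404]
ee_rot: [-3.138, 0.001, -1.385]
force: [0.2, 0.6, -0.5]
width: 0.0876
gripper_force: 0.0
```

Call:
{"method": "arm_command", "body": {
  "series": [0, 0, 0, 0.5, 0.08, 0, 1, 0, 0, 0, 1, 0.18, 0, 1]
}}

```text
t: 17.55
eef_pos: [0.5538, 0.138, 0.2381]
ee_rot: [-3.14, 0.0, -1.384]
force: [0.8, 0.2, -1.2]
width: 0.0876
gripper_force: 0.0
```

Call:
{"method": "arm_command", "body": {
  "series": [0, 0, 0, 0.5, 0.08, 0, 1, 0, 0, 0, 1, 0.18, 0, 1]
}}

```text
t: 17.8
eef_pos: [0.5545, 0.0356, 0.2381]
ee_rot: [-3.14, 0.0, -1.385]
force: [0.9, -0.3, 0.4]
width: 0.0879
gripper_force: 0.0
```

Call:
{"method": "arm_command", "body": {
  "series": [0, 0, 0, 0.5, 0.08, 0, 1, 0, 0, 0, 1, 0.18, 0, 1]
}}

```text
t: 18.05
eef_pos: [0.5553, -0.0662, 0.2381]
ee_rot: [-3.14, -0.0, -1.385]
force: [1.2, 1.1, 0.1]
width: 0.0874
gripper_force: 0.0
```

Run:
```python
from h import *
nxt(.5305,-.306,.2)
f=arm.grab_frame("scene");t=arm.grab_frame("top")
a=cv2.resize(f[150:300,290:450],None,fx=2.5,fy=2.5,interpolation=2);b=cv2.resize(t[110:260,180:340],None,fx=2.5,fy=2.5,interpolation=2)
for n,g,o in(("scene",a,(290,150)),("top",b,(180,110))):
  m=arm.camera_model(n)
  for q in np.linspace(0,6.28,20):
    u,v=(proj(m,[.553+.032*np.cos(q),.2405+.032*np.sin(q),.149])+.5-o)*2.5;cv2.circle(g,(int(u),int(v)),1,(0,0,255),-1)
cv2.imwrite("pics/s3.png",np.hstack([a,b]))
```

```text
t 18.05 pos [ 0.5553 -0.0662  0.2381] F [1.2 1.1 0.1] w 0.0874 | turn [-0.001 -0.    -0.001] shift [2.311 0.688 0.38 ]
```

View pics/s3.png

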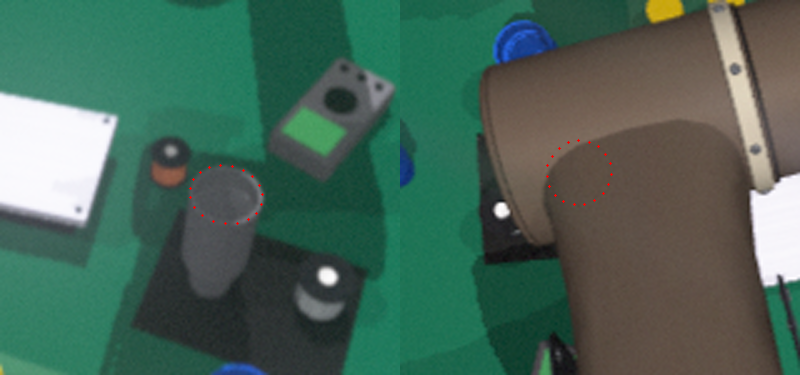

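The stack is upright, and its rim falls exactly on the predicted ring at (227,195). On to the mushroom.

Call:
{"method": "arm_command", "body": {
  "series": [0, 0, 0, 0.5, 0.15, 0, 1, 0, 0, 0, 1, 0.3, 0, 1]
}}

```text
t: 18.4
eef_pos: [0.5444, -0.169, 0.2379]
ee_rot: [-3.14, -0.0, -1.384]
force: [0.5, 0.7, -0.1]
width: 0.0875
gripper_force: 0.0
```

Call:
{"method": "arm_command", "body": {
  "series": [0, 0, 0, 0.5, 0.15, 0, 1, 0, 0, 0, 1, 0.3, 0, 1]
}}

```text
t: 18.65
eef_pos: [0.5332, -0.2734, 0.238]
ee_rot: [-3.141, -0.0, -1.384]
force: [0.5, 0.5, 0.1]
width: 0.0877
gripper_force: 0.0
```

Call:
{"method": "arm_command", "body": {
  "series": [0, 0, 0, 0.31, 0.09, 0.2, 1, 0, 0, 0, 0.31, 0.09, 0.38, 1, 0, 0, 0, 0.31, 0.09, 0.38, 1, 0, 0, 0, 0.31, 0.09, 0.38, 1]
}}

```text
t: 19.15
eef_pos: [0.5307, -0.304, 0.2002]
ee_rot: [-3.141, -0.001, -1.384]
force: [0.2, 0.5, -0.5]
width: 0.0877
gripper_force: 0.0
```

```bash
python3 -c "
from h import *
nxt(.5305,-.306,.089)"
```

```text
t 19.15 pos [ 0.5307 -0.304   0.2002] F [ 0.2  0.5 -0.5] w 0.0877 | turn [-0.001 -0.001 -0.   ] shift [0.018 0.007 1.112]
```

Call:
{"method": "arm_command", "body": {
  "series": [0, 0, 0, 0.02, 0.01, 0.3, 1, 0, 0, 0, 0.02, 0.01, 0.6, 1, 0, 0, 0, 0.02, 0.01, 0.9, 1, 0, 0, 0, 0.02, 0.01, 1, 1, 0, 0, 0, 0.02, 0.01, 1, 1]
}}

```text
t: 19.77
eef_pos: [0.53, -0.3063, 0.0997]
ee_rot: [-3.142, -0.0, -1.384]
force: [-0.6, 0.9, 0.9]
width: 0.0872
gripper_force: 0.0
```

```bash
python3 -c "
from h import *
nxt(.5305,-.306,.089)"
```

```text
t 19.77 pos [ 0.53   -0.3063  0.0997] F [-0.6  0.9  0.9] w 0.0872 | turn [-0. -0. -0.] shift [-0.001 -0.006  0.107]
```

Call:
{"method": "arm_command", "body": {
  "series": [0, 0, 0, 0, 0, 0.1, 1, 0, 0, 0, 0, 0, 0.1, 1, 0, 0, 0, 0, 0, 0.1, 0.55, 0, 0, 0, 0, 0, 0.1, 0.5, 0, 0, 0, 0, 0, 0.1, 0.5, 0, 0, 0, 0, 0, 0.1, 0.5, 0, 0, 0, 0, 0, 0.1, 0.5, 0, 0, 0, 0, 0, 0.1, 0.5],
  "force": 40
}}

```text
t: 20.78
eef_pos: [0.5304, -0.3065, 0.0895]
ee_rot: [-3.14, -0.001, -1.385]
force: [3.9, 1.4, 1.0]
width: 0.0586
gripper_force: 40.0
```

Call:
{"method": "arm_command", "body": {
  "series": [0, 0, 0.09, 0, 0, 0, 0.5, 0, 0, 0.18, 0, 0, 0, 0.5, 0, 0, 0.27, 0, 0, 0, 0.5, 0, 0, 0.36, 0, 0, 0, 0.5, 0, 0, 0.45, 0, 0, 0, 0.5, 0, 0, 0.51, 0, 0, 0, 0.5, 0, 0, 0.545, 0, 0, 0, 0.5, 0, 0, 0.545, 0, 0, 0, 0.5]
}}

```text
t: 21.78
eef_pos: [0.5296, -0.3062, 0.0895]
ee_rot: [-3.141, 0.0, -2.24]
force: [2.4, 3.6, 6.0]
width: 0.059
gripper_force: 40.0
```

```bash
python3 -c "
from h import *
s=arm.get_state();print(s['ee_rot'],s['moment'],s['force'],s['width'],s['gripper_force'])"
```

```text
[-3.14145427e+00  2.02892124e-04 -2.24018260e+00] [ 1.79490905 -0.43788392  0.40438147] [2.40323773 3.63365739 6.01626522] 0.05899965947696431 40.00159698072821
```

The spring moment reads 0.40 N·m at a 0.855 rad turn, so the grip held. Let go, then retreat.

Call:
{"method": "arm_command", "body": {
  "series": [0, 0, 0, 0, 0, 0, 1, 0, 0, 0, 0, 0, 0, 1, 0, 0, 0, 0, 0, 0, 1, 0, 0, 0, 0, 0, 0, 1, 0, 0, 0, 0, 0, -0.2, 1, 0, 0, 0, 0, 0, -0.5, 1, 0, 0, 0, 0, 0, -1, 1, 0, 0, 0, 0, 0, -1, 1]
}}

```text
t: 22.78
eef_pos: [0.5316, -0.3074, 0.1935]
ee_rot: [-3.134, 0.002, -2.241]
force: [-0.2, -0.3, -1.2]
width: 0.0876
gripper_force: 0.0
```

Call:
{"method": "arm_command", "body": {
  "series": [0, 0, 0, 0.5, 0, -0.2, 1, 0, 0, 0, 1, 0, -0.5, 1, 0, 0, 0, 1, 0, -0.5, 1]
}}

```text
t: 23.15
eef_pos: [0.4662, -0.3874, 0.2412]
ee_rot: [-3.138, 0.0, -2.244]
force: [-0.1, -0.5, -0.4]
width: 0.0874
gripper_force: 0.0
```

Run:
```python
from h import *
nxt(.5305,-.306,.089);z=[]
for n in("scene","top"):
    f=arm.grab_frame(n);cv2.imwrite(f"pics/end_{n}.png",f);h=cv2.cvtColor(f,cv2.COLOR_BGR2HSV)
    m=(((h[...,0]<8)|(h[...,0]>172))&(h[...,1]>150)&(h[...,2]>90)).astype(np.uint8)
    c=max(cv2.findContours(m,0,2)[0],key=cv2.contourArea);p=cv2.minEnclosingCircle(c);print(n,cv2.contourArea(c),p);z.append((arm.camera_model(n),p[0]))
    if n=="scene":
        s=cv2.imread("pics/scene0.png");d=(cv2.absdiff(f,s).max(2)>60).astype(np.uint8)
        print([cv2.boundingRect(c) for c in cv2.findContours(d,0,2)[0] if cv2.contourArea(c)>25])
print(tri(z))
```

```text
t 23.15 pos [ 0.4662 -0.3874  0.2412] F [-0.1 -0.5 -0.4] w 0.0874 | turn [-0.002 -0.001 -0.548] shift [-1.037  0.01   1.522]
scene 259.0 ((191.64706420898438, 163.88235473632812), 10.81226921081543)
[(195, 294, 21, 14), (281, 218, 11, 13), (191, 184, 15, 7), (256, 182, 70, 43), (172, 175, 12, 9), (204, 163, 9, 16), (193, 154, 10, 7), (389, 100, 7, 9), (140, 97, 12, 16), (184, 85, 9, 17), (180, 52, 21, 32), (125, 43, 40, 34), (333, 37, 15, 31), (159, 37, 9, 16), (121, 34, 7, 9), (400, 0, 35, 101), (332, 0, 38, 33), (191, 0, 11, 8), (171, 0, 16, 12), (106, 0, 34, 22)]
top 360.5 ((467.6582336425781, 182.83544921875), 12.151241302490234)
(array([ 0.53138643, -0.3060172 ,  0.09438672]), [np.float64(0.00022962769151040933), np.float64(0.00022962769151046848)])
```

The mushroom is back up: top pixel (467.7,182.8) against the original (467.5,183.0), and 9 mm above its latched height.

```bash
python3 -c "
from station import arm
print(arm.job_done())"
```

```text
the job is handed in; nothing more can be done
None
```

The job is handed in at about 23 s. I pressed the stop and saw it latch, nested both pots upright and home in the pot on the mat, then twisted and released the mushroom, which measured back up.

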